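# Blow off a lens prism and present it to the inspection camera

### The arm

A 7-joint arm with a two-finger parallel gripper is mounted at the origin on the work surface. World frame = base frame: x ahead of the robot, y to its left, z up, the work surface at z = 0. Lengths are in m, angles in rad, forces in N, time in s.
With the tool pointing down it reaches from about 0.425 to 1.025 m from the base axis. Payload 9.4 kg.
Tool frame: the origin (TCP) lies midway between the tips of the shut fingers; the grasp point (between the pads) lies 19 mm behind it; z points along the fingers, y is the direction in which the jaws open and shut (so a half turn about z gives the same grasp; the last joint's range is limited). The gripper opens to 85 mm and grips with 20 to 120 N. Pads are 22 mm wide; open, the fingers measure 114 mm over their backs; the gripper's body (76 mm by 85 mm) begins 54 mm behind the grasp point. The pads swing forward as they close: fully open they stand 13 mm farther back than shut.
Start: joints at [-1.4, 0.599, -0.003, 1.599, 0.002, 0.943, -0.08], TCP at [0.178, 0.703, 0.231] pointing down, gripper open.
Joint ranges: [-2.57, 2.57], [-0.35, 1.97], [-1.29, 1.29], [0.11, 2.56], [-1.05, 4.19], [0.11, 1.86], [-2.63, 2.63]. Speed limits (rad/s): [2.22, 2.22, 3.01, 3.01, 3.14, 3.14, 3.14].

### API

Orientations are given as a 3x3 rotation matrix whose columns are the frame's x, y, z axes.
In Python, from cell import ctrl gives the robot as it stands.
- The arm moves only by the tool step_arm, never from a script. Its argument "motion" is a list of rows, each an object with "travel": the shift along the world's x, y, z in mm, a list of three; "rot": the turn, a rotation vector about the world's x, y, z in degrees, a list of three; "jaw": the closure, from 0 (fully open) to 1 (shut). A call has 1 to 12 rows; each row is the pose to reach, as a shift and turn from the pose measured when the call began; what a row does not reach only later rows make up. A row lasts 1/12 s, in which the tool goes at most 41.7 mm and 7.16 degrees, less where a joint would pass 70% of its speed; a pose out of reach is approached as far as the arm can. A call with a gripper value outside its range is refused whole. The fingers move at their own pace and stop on an object; "squeeze" is the grip in N (left out, the last holds). Time passes only in rows, so rows that repeat a pose let the fingers close. It gives the time, the measured TCP pose, the force and the opening at its end, in the units of the state.
- ctrl.sense(): the state, without advancing time (a new reading comes with each control period).
- ctrl.get_image(name): name is "scene" or "top"; returns the picture (480x640x3 uint8, blue, green, red); there is no depth.
- ctrl.get_calibration(name): a dict with "mtx" (3x3 intrinsics, pixels), "R" (3x3) and "t" (3): a world point X has camera coordinates R X + t. Camera axes: x right, y down, z forward; pixel columns grow to the right and rows downward; lengths in m; the calibration is good to about 2 mm. A picture is of the moment at which its call begins. get_calibration takes no time and is no camera call.
- ctrl.finish_job(): hands the job in, once; it reports no verdict.
The state is a dict: "t": time; "joints": joint angles; "joint_velocities": joint speeds; "effort": joint torques, N m; "eef_pos": TCP position; "orientation": TCP orientation; "contact_force": force on the tool from outside, world axes, zero at the start; "ft_torque": the same for the moment, N m; "finger_gap": finger opening in m.
Only numpy, scipy, OpenCV 4.12 (cv2) and the standard library are available. Lean on these libraries where they do the work, as an engineer would, in place of code of your own. Each camera call takes 0.05 s, during which the arm holds its last target.

### The job

Blow the dust off the prisms: with the cabinet's glass door shut, press the red cap of the duster canister fully down for about half a second and let it spring back. Then slide the glass door fully open, leave it open, and take out the green prism, gripping only its two frosted ends and leaving the clear prism and everything else where they lie. Finish holding the green prism still in front of the inspection camera, ridge on top and level across the view, one sloping polished face square to the lens and centred on its axis 160 mm from the lens front; the job ends with the gripper still holding it there.

Things in the scene. Friction and masses are not known exactly. Their poses are not given: they have to be found in the camera images.
- cabinet: Small white dusting cabinet fixed to the bench, 180 (its x) x 330 (its y) x 156 mm high, drawer below not used. Origin: centre of its underside; z up. Its -y half is an open-topped bay under the glass door, walls 147 mm high, aluminium door guides along both long sides up to 156 mm; its +y half a closed filter box, top at 147 mm, over which the door slides
- bay_floor (a point): Centre of the bay's floor, 80 mm above the bench, 81 mm to the cabinet's -y side of its middle; axes as the cabinet's. Bay inside: 164 (x) x 154 (y) mm. Two rubber plinths, 46 (x) x 50 (y) mm, tops 92 mm above the bench, stand 36 mm either side of this point along y; one prism lies along x on each, within 4 mm and 0.12 rad of its middle, ends overhanging
- glass_door (a joint): Opening of the sliding glass door on top of the cabinet, m: 0 shut (over the bay), 0.152 fully open (over the filter box). It slides along the cabinet's +y, 1.5 N friction, stays where left. Glass in an aluminium frame, 166 x 162 mm, its top surface 155 mm above the bench
- door_handle (a point): Centre of the top of the black upright grip block in the middle of the glass door: 50 mm (cabinet x) x 14 mm (cabinet y), standing 27 mm above the glass, its top 182.5 mm above the bench. Moves with the door
- duster_cap (a joint): Travel of the sprung red nozzle cap on the canister, m: 0 at rest, 0.005 fully pressed down. Spring: about 3 N to start, 8 N fully down
- cap_top (a point): Centre of the flat round top, 30 mm across, of the red cap, 140 mm above the bench at rest. The silver canister under it (50 mm across, shoulder at 117 mm) is fixed to the cabinet's -y end wall, its axis 196 mm from the cabinet's middle; the nozzle points through the wall into the bay
- green_prism: Loose green glass prism, to be inspected: triangular bar 56 mm long, equal sides 46 mm, 39.8 mm high, about 130 g. Lies in the bay on a flat face, on either plinth, ridge up. Origin: centre of the underside; x along its length, z up through the ridge. The end faces and the last 4 mm at each end are frosted pale green: fingers may touch only these, not the polished glass
- face_left (a point): Centre of the green prism's sloping polished face on its own +y side (in the prism's frame at y = 11.5, z = 19.9 mm). Its x axis points straight out of the face (30 degrees above level as the prism lies), y along the prism's length, z up the slope to the ridge
- face_right (a point): Centre of the green prism's other sloping polished face, on its own -y side (y = -11.5, z = 19.9 mm). Its x axis points straight out of the face, y along the prism's length, z up the slope to the ridge
- clear_prism: Loose clear glass prism with white frosted ends, same size and shape as the green one, on the other plinth. Stays there
- camera: Fixed inspection camera: dark round base 116 mm across, steel post 20 mm thick and 348 mm high, grey camera head on the post at 280 mm with a black ring light (68 mm across, white face) round the lens. Origin: centre of the base underside on the post axis. It looks along its own x, tipped 10 degrees down
- lens_front (a point): Centre of the front of the camera's lens and ring light, 263 mm above the bench, 98 mm from the post axis. x axis: the line of sight (10 degrees below level); y: level, across the view; z: up in the view
- focus_point (a point): Point on the lens axis 160 mm in front of the lens front, 235 mm above the bench, in the empty air; axes as at lens_front. The sloping face of the prism is to be centred here, its outward normal pointing back at the lens (against this x axis), the prism's length along this y axis, ridge upwards
- reflector: Loose copper lamp reflector, a bowl 150 mm across and 60 mm high; bystander. Origin under its centre
- mallet: Loose wooden mallet, head 60 x 110 x 60 mm, handle 200 mm along its x; bystander. Origin under the head
- palette: Loose white porcelain spotting palette with 12 wells, 118 x 92 x 13 mm; bystander. Origin under its centre
- retaining_ring: Loose brass lens retaining ring, 90 mm across, 12 mm high; bystander
- felt_jar: Loose amber glass jar with metal lid, 68 mm across, 90 mm high; bystander
- screwdriver: Loose screwdriver lying on the bench; bystander

How it is judged:
By the outcome, as a careful person would: the job done as asked, in the order asked, and still so for the second after the job is handed in, while the arm keeps its last pose, push and grip.
It also fails if it takes over 53 s, if anything falls off the work surface, if the arm or the gripper's body presses on something with over 40 N, if the wrist force passes 120 N, or if a joint passes its speed limit or range.

## Working session

There is one attempt and no reset: what is moved stays moved. The work goes in short steps, Python scripts to look and compute and a tool call to move; the robot and the scene stay as the last step left them, time stands still between calls to the robot, and variables do not carry over. Pictures are saved under pics/ and viewed, and the job is handed in when it is done.

Besides the shell and the picture viewer there is one more tool, called as name([rows], argument=value, ...), one row to a line, values as JSON. step_arm: Moves the arm, as the interface text tells. Its arguments: {"type":"object","properties":{"motion":{"type":"array"},"squeeze":{"type":"number"}},"required":["motion"]}

```bash
mkdir -p pics; ls
python3 - <<'E'
from cell import ctrl
import cv2,json
s=ctrl.sense();print(s)
for n in("scene","top"):
    cv2.imwrite(f"pics/{n}0.png",ctrl.get_image(n));print(n,ctrl.get_calibration(n))
E
```

```text
pics
{'t': 0.0, 'joints': array([-1.39969351,  0.60012645, -0.00257114,  1.60013454,  0.00179916,
        0.94287659, -0.07979218]), 'joint_velocities': array([ 8.03216028e-04, -6.86310140e-04,  9.01564670e-04, -7.18125238e-04,
        5.15288845e-04, -1.94112177e-05, -8.59157566e-04]), 'effort': array([-2.81756322e-03, -7.76451373e+01,  1.56468641e+00, -2.58015007e+01,
        1.23667481e-02,  9.03422566e-03, -5.74091388e-06]), 'eef_pos': array([0.17770788, 0.70240049, 0.23041392]), 'orientation': array([[-9.69475484e-01,  2.45188134e-01, -2.55558398e-04],
       [ 2.45188236e-01,  9.69474298e-01, -1.52129698e-03],
       [-1.25246669e-04, -1.53752004e-03, -9.99998810e-01]]), 'contact_force': array([-0.1441476 ,  0.37055129,  0.99739318]), 'ft_torque': array([ 0.0137873 , -0.07289995,  0.02257106]), 'finger_gap': 0.08547902967042624}
scene {'mtx': array([[583.99030284,   0.        , 315.63209657],
       [  0.        , 583.99030284, 241.39406075],
       [  0.        ,   0.        ,   1.        ]]), 'R': array([[ 0.66069879,  0.75065021,  0.00117404],
       [ 0.5794254 , -0.5089965 , -0.6365444 ],
       [-0.4772246 ,  0.42124438, -0.77123917]]), 't': array([-0.34830597, -0.18644509,  1.66563386])}
top {'mtx': array([[537.01800191,   0.        , 316.65407028],
       [  0.        , 537.01800191, 242.27144175],
       [  0.        ,   0.        ,   1.        ]]), 'R': array([[-0.01451455, -0.99989281,  0.0019229 ],
       [-0.99771365,  0.01435591, -0.06604068],
       [ 0.066006  , -0.00287706, -0.99781508]]), 't': array([0.02411588, 0.53546032, 1.46760992])}
```

View pics/scene0.png

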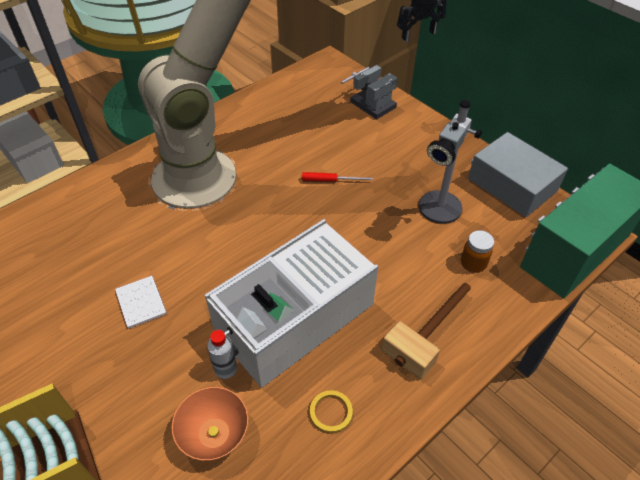

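View pics/top0.png

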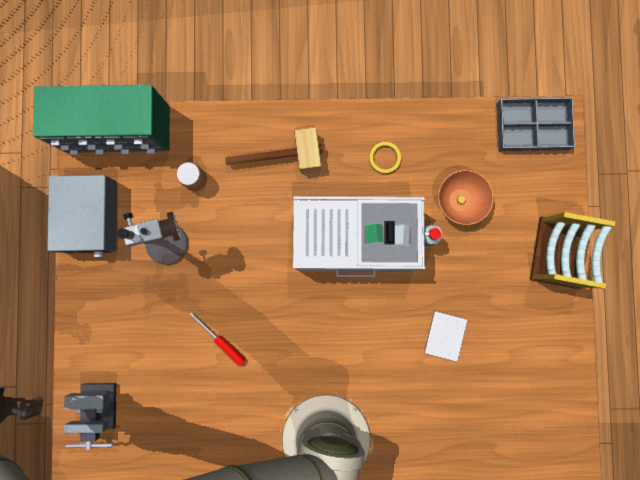

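Run:
```python
import cv2
t=cv2.imread("pics/top0.png");s=cv2.imread("pics/scene0.png")
def c(im,x0,y0,x1,y1,k,n): cv2.imwrite(n,cv2.resize(im[y0:y1,x0:x1],None,fx=k,fy=k,interpolation=cv2.INTER_CUBIC))
c(t,285,185,450,285,4.8,"pics/tc.png")
c(t,110,195,210,275,7,"pics/tcam.png")
c(s,195,215,395,390,4,"pics/sc.png") if 0 else c(s,195,215,395,390,3.4,"pics/sc.png")
c(s,405,90,500,230,4.2,"pics/scam.png")
```

```text
(no output)
```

View pics/tc.png

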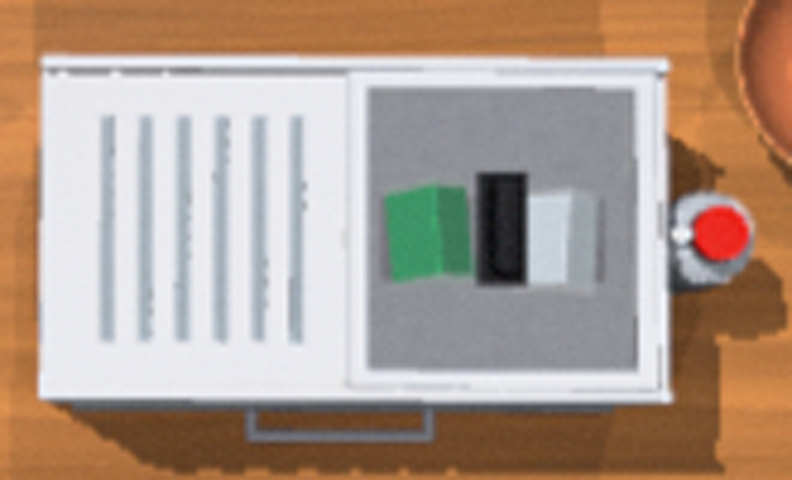

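View pics/tcam.png

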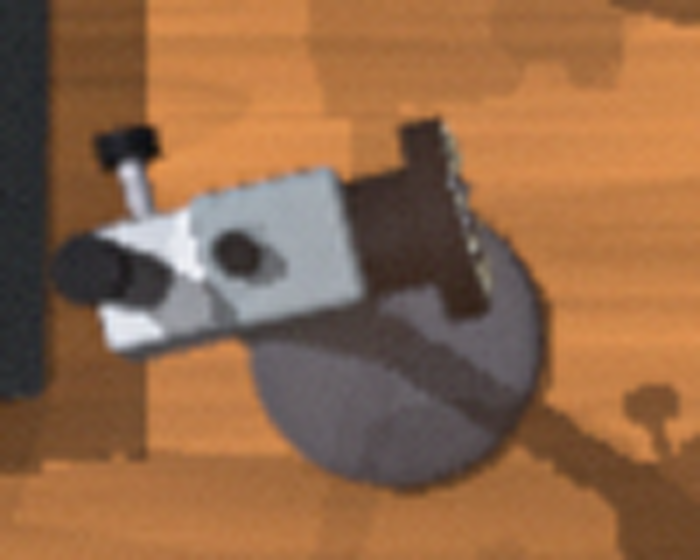

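View pics/sc.png

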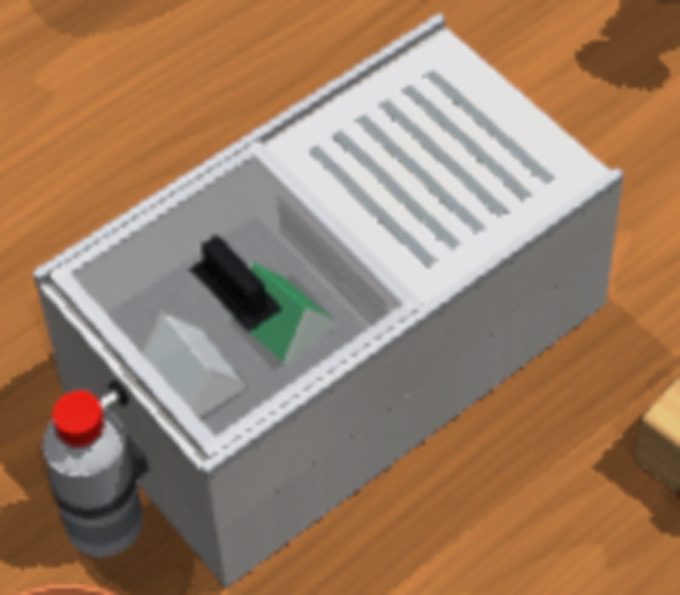

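View pics/scam.png

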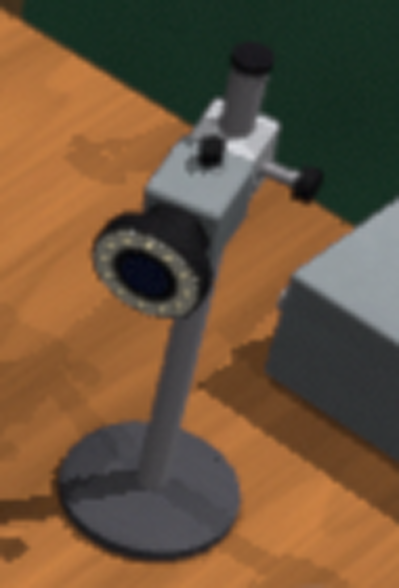

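```bash
cat > h.py <<'E'
import numpy as np,cv2
from scipy.optimize import least_squares
from cell import ctrl
C={n:ctrl.get_calibration(n) for n in("scene","top")}
def proj(n,X):
    c=C[n];p=(np.atleast_2d(X)@c["R"].T+c["t"])@c["mtx"].T
    return p[:,:2]/p[:,2:]
def unp(n,uv,z):
    c=C[n];d=c["R"].T@np.linalg.inv(c["mtx"])@np.r_[uv,1];o=-c["R"].T@c["t"]
    return o+d*(z-o[2])/d[2]
def crop(pts,x0,y0,k): return (np.array(pts,float)+.5)/k-.5+[x0,y0]
def Rz(a): c,s=np.cos(a),np.sin(a);return np.array([[c,-s,0],[s,c,0],[0,0,1]])
def fit(local,obs,p0):
    # local[name], obs[name]
    f=lambda p:np.concatenate([(proj(n,np.array(local[n])@Rz(p[2]).T+[p[0],p[1],0])-obs[n]).ravel() for n in obs])
    r=least_squares(f,p0,x_scale=[.01,.01,.1]);return r.x,r.fun.reshape(-1,2)
E
python3 - <<'E'
from h import *
np.set_printoptions(precision=4,suppress=True)
a,b,z=.09,.165,.156
ot=crop([(42,57),(668,62),(670,400),(40,398)],285,185,4.8)
os=crop([(40,272),(205,468),(620,178),(440,18)],195,215,3.4)
L={"top":[(a,b,z),(a,-b,z),(-a,-b,z),(-a,b,z)],"scene":[(-a,-b,z),(a,-b,z),(a,b,z),(-a,b,z)]}
p,r=fit(L,{"top":ot,"scene":os},[.5,-.1,0]);print("cab",p,r)
for n,o in(("top",ot),("scene",os)): print(n,fit(L,{n:o},[.5,-.1,0])[0])
R=Rz(p[2]);c=np.r_[p[:2],0]
print("cap pred",c+R@[0,-.196,.14],"obs",unp("top",crop([(720,233)],285,185,4.8)[0],.14),unp("scene",crop([(78,405)],195,215,3.4)[0],.14))
print("handle pred",c+R@[0,-.081,.1825],unp("top",crop([(501,214)],285,185,4.8)[0],.1825))
L={"top":[(0,0,0.005),(0,0,.348),(.098,0,.263)],"scene":[(0,0,.005),(0,0,.348),(.098,0,.263)]}
o={"top":crop([(398,340),(92,268),(462,220)],110,195,7),"scene":crop([(148,487),(252,55),(147,273)],405,90,4.2)}
for x in (o,{"top":o["top"]},{"scene":o["scene"]}):
  q,r=fit(L,x,[.5,.4,-1.5]);print("cam",q,r.ravel())
E
```

```text
cab [ 0.5534 -0.0892 -0.0228] [[ 0.028  -1.5645]
 [ 0.4101 -1.491 ]
 [ 0.3483 -0.502 ]
 [-0.3587 -1.1863]
 [-2.6456 -1.1149]
 [-0.093   0.1344]
 [ 0.7301 -1.7885]
 [-0.2516 -2.1038]]
top [ 0.5504 -0.0889 -0.0199]
scene [ 0.5562 -0.0899 -0.0265]
cap pred [ 0.5489 -0.2851  0.14  ] obs [ 0.5466 -0.2833  0.14  ] [ 0.5487 -0.2824  0.14  ]
handle pred [ 0.5516 -0.1702  0.1825] [ 0.5546 -0.1617  0.1825]
cam [ 0.5411  0.4359 -1.3228] [-0.2818 -0.3405 -0.8656 -0.431   0.7447 -1.4292 -0.4319 -0.2163 -0.2562
 -0.9712 -1.0772 -0.5525]
cam [ 0.5399  0.4357 -1.3391] [-0.206   0.0983 -0.7705  0.1371  0.9992 -0.235 ]
cam [ 0.5429  0.4352 -1.3076] [-0.0962  0.2565  0.1677 -0.4914 -0.0883  0.2138]
```

step_arm([
  {"travel": [167, -352, 40], "rot": [0, 0, -60], "jaw": 1},
  {"travel": [167, -352, 40], "rot": [0, 0, -60], "jaw": 1},
  {"travel": [167, -352, 40], "rot": [0, 0, -60], "jaw": 1},
  {"travel": [167, -352, 40], "rot": [0, 0, -60], "jaw": 1},
  {"travel": [167, -352, 40], "rot": [0, 0, -60], "jaw": 1},
  {"travel": [167, -352, 40], "rot": [0, 0, -60], "jaw": 1},
  {"travel": [167, -352, 40], "rot": [0, 0, -60], "jaw": 1},
  {"travel": [167, -352, 40], "rot": [0, 0, -60], "jaw": 1},
  {"travel": [167, -352, 40], "rot": [0, 0, -60], "jaw": 1},
  {"travel": [200, -430, 40], "rot": [0, 0, -70], "jaw": 1},
  {"travel": [250, -560, 40], "rot": [0, 0, -77], "jaw": 1},
  {"travel": [250, -560, 40], "rot": [0, 0, -77], "jaw": 1},
])

```text
t: 1.1
eef_pos: [0.3851, 0.248, 0.27]
orientation: [[0.028, 1.0, -0.001], [1.0, -0.028, 0.0], [0.0, -0.001, -1.0]]
contact_force: [0.9, 0.3, 0.1]
finger_gap: 0.0001
```

step_arm([
  {"travel": [163, -531, -20], "rot": [0, 0, 0], "jaw": 1},
  {"travel": [163, -531, -20], "rot": [0, 0, 0], "jaw": 1},
  {"travel": [163, -531, -20], "rot": [0, 0, 0], "jaw": 1},
  {"travel": [163, -531, -20], "rot": [0, 0, 0], "jaw": 1},
  {"travel": [163, -531, -20], "rot": [0, 0, 0], "jaw": 1},
  {"travel": [163, -531, -20], "rot": [0, 0, 0], "jaw": 1},
  {"travel": [163, -531, -20], "rot": [0, 0, 0], "jaw": 1},
  {"travel": [163, -531, -20], "rot": [0, 0, 0], "jaw": 1},
  {"travel": [163, -531, -20], "rot": [0, 0, 0], "jaw": 1},
  {"travel": [163, -531, -20], "rot": [0, 0, 0], "jaw": 1},
  {"travel": [163, -531, -20], "rot": [0, 0, 0], "jaw": 1},
  {"travel": [163, -531, -20], "rot": [0, 0, 0], "jaw": 1},
])

```text
t: 2.1
eef_pos: [0.5313, -0.2298, 0.2517]
orientation: [[0.028, 1.0, -0.002], [1.0, -0.028, 0.001], [0.001, -0.002, -1.0]]
contact_force: [1.0, 0.1, -0.4]
finger_gap: -0.0003
```

step_arm([
  {"travel": [48, -154, 0], "rot": [0, 0, 0], "jaw": 1},
  {"travel": [48, -154, 0], "rot": [0, 0, 0], "jaw": 1},
  {"travel": [48, -154, 0], "rot": [0, 0, 0], "jaw": 1},
])

```text
t: 2.35
eef_pos: [0.5682, -0.3491, 0.2513]
orientation: [[0.028, 1.0, -0.002], [1.0, -0.028, 0.001], [0.001, -0.002, -1.0]]
contact_force: [0.5, 0.8, 0.0]
finger_gap: 0.0001
```

step_arm([
  {"travel": [-20, 66, 0], "rot": [0, 0, 0], "jaw": 1},
  {"travel": [-20, 66, 0], "rot": [0, 0, 0], "jaw": 1},
  {"travel": [-20, 66, -30], "rot": [0, 0, 0], "jaw": 1},
  {"travel": [-20, 66, -60], "rot": [0, 0, 0], "jaw": 1},
  {"travel": [-20, 66, -91], "rot": [0, 0, 0], "jaw": 1},
  {"travel": [-20, 66, -91], "rot": [0, 0, 0], "jaw": 1},
  {"travel": [-20, 66, -91], "rot": [0, 0, 0], "jaw": 1},
])

```text
t: 2.93
eef_pos: [0.5473, -0.2828, 0.1593]
orientation: [[0.028, 1.0, -0.006], [1.0, -0.028, 0.002], [0.002, -0.006, -1.0]]
contact_force: [0.2, -0.1, -0.2]
finger_gap: 0.0003
```

Run:
```python
from h import *
s=ctrl.sense();print(s["t"],s["eef_pos"])
t=ctrl.get_image("top");c=ctrl.get_image("scene")
print(proj("top",s["eef_pos"]),proj("scene",s["eef_pos"]))
cv2.imwrite("pics/p1.png",np.hstack([cv2.resize(t[180:280,380:480],None,fx=4,fy=4,interpolation=2),cv2.resize(c[290:390,170:270],None,fx=4,fy=4,interpolation=2)]))
```

```text
2.9333 [ 0.54730515 -0.28282577  0.15934462]
[[436.09603681 232.22316881]] [[215.74697883 328.41113441]]
```

View pics/p1.png

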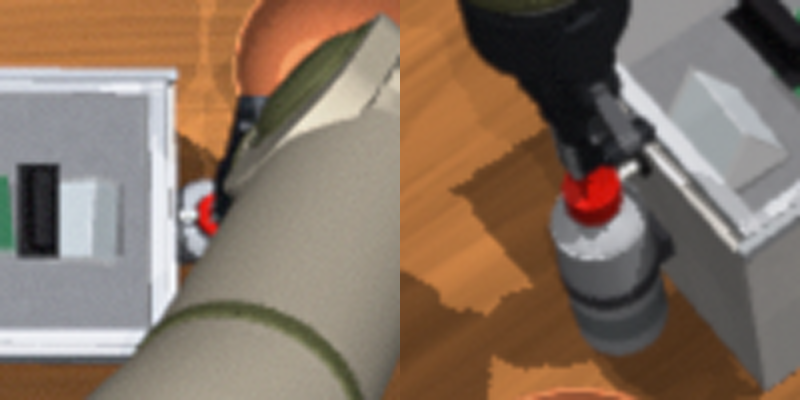

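step_arm([
  {"travel": [0, 0, -16], "rot": [0, 0, 0], "jaw": 1},
  {"travel": [0, 0, -22], "rot": [0, 0, 0], "jaw": 1},
  {"travel": [0, 0, -27], "rot": [0, 0, 0], "jaw": 1},
])

```text
t: 3.28
eef_pos: [0.5495, -0.2843, 0.136]
orientation: [[0.028, 1.0, 0.001], [1.0, -0.028, -0.0], [-0.0, 0.001, -1.0]]
contact_force: [-0.8, 0.2, 6.9]
finger_gap: 0.0002
```

step_arm([
  {"travel": [0, 0, -5], "rot": [0, 0, 0], "jaw": 1},
  {"travel": [0, 0, -5], "rot": [0, 0, 0], "jaw": 1},
  {"travel": [0, 0, -5], "rot": [0, 0, 0], "jaw": 1},
])

```text
t: 3.53
eef_pos: [0.5497, -0.2844, 0.1348]
orientation: [[0.028, 1.0, 0.004], [1.0, -0.028, 0.001], [0.001, 0.004, -1.0]]
contact_force: [-8.2, 6.3, 31.8]
finger_gap: -0.0
```

step_arm([
  {"travel": [0, 0, -2], "rot": [0, 0, 0], "jaw": 1},
  {"travel": [0, 0, -2], "rot": [0, 0, 0], "jaw": 1},
  {"travel": [0, 0, -2], "rot": [0, 0, 0], "jaw": 1},
  {"travel": [0, 0, -2], "rot": [0, 0, 0], "jaw": 1},
  {"travel": [0, 0, 30], "rot": [0, 0, 0], "jaw": 1},
  {"travel": [0, 0, 65], "rot": [0, 0, 0], "jaw": 1},
  {"travel": [0, 0, 90], "rot": [0, 0, 0], "jaw": 1},
  {"travel": [0, 0, 90], "rot": [0, 0, 0], "jaw": 1},
])

```text
t: 4.2
eef_pos: [0.5517, -0.2863, 0.2309]
orientation: [[0.029, 1.0, 0.012], [1.0, -0.029, -0.002], [-0.002, 0.012, -1.0]]
contact_force: [0.5, -1.0, 0.2]
finger_gap: -0.0
```

step_arm([
  {"travel": [0, 40, 0], "rot": [0, 0.7, 0], "jaw": 1},
  {"travel": [0, 79, 0], "rot": [0, 0.7, 0], "jaw": 1},
  {"travel": [0, 79, -20], "rot": [0, 0.7, 0], "jaw": 1},
  {"travel": [0, 79, -45], "rot": [0, 0.7, 0], "jaw": 1},
  {"travel": [0, 79, -64], "rot": [0, 0.7, 0], "jaw": 1},
  {"travel": [0, 79, -64], "rot": [0, 0.7, 0], "jaw": 1},
  {"travel": [0, 79, -64], "rot": [0, 0.7, 0], "jaw": 1},
])

```text
t: 4.78
eef_pos: [0.5513, -0.2073, 0.1669]
orientation: [[0.029, 1.0, -0.002], [1.0, -0.029, -0.002], [-0.002, -0.002, -1.0]]
contact_force: [0.3, 0.3, -0.4]
finger_gap: 0.0001
```

Run:
```python
from h import *
s=ctrl.sense();print(s["t"],s["eef_pos"],s["contact_force"])
t=ctrl.get_image("top");c=ctrl.get_image("scene")
cv2.imwrite("pics/p2.png",np.hstack([cv2.resize(t[180:280,350:450],None,fx=4,fy=4,interpolation=2),cv2.resize(c[250:350,200:300],None,fx=4,fy=4,interpolation=2)]))
```

```text
4.7833 [ 0.55134995 -0.20730199  0.16686318] [ 0.29336564  0.26776022 -0.39680281]
```

View pics/p2.png

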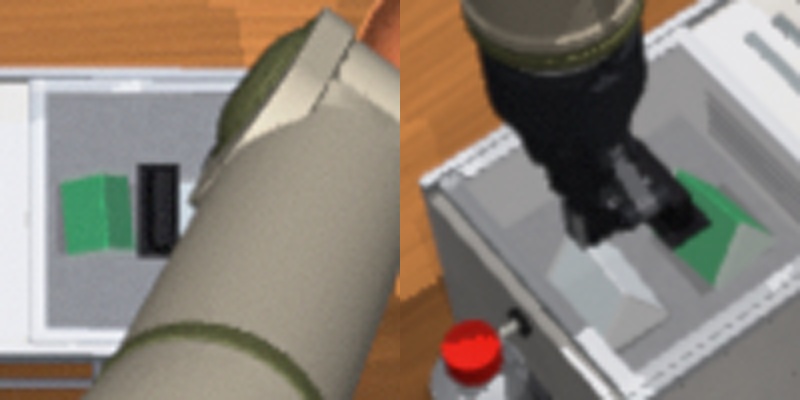

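step_arm([
  {"travel": [0, 12, 0], "rot": [0, 0, 0], "jaw": 1},
  {"travel": [0, 24, 0], "rot": [0, 0, 0], "jaw": 1},
  {"travel": [1, 36, 0], "rot": [0, 0, 0], "jaw": 1},
  {"travel": [1, 50, 0], "rot": [0, 0, 0], "jaw": 1},
  {"travel": [1, 64, 0], "rot": [0, 0, 0], "jaw": 1},
  {"travel": [2, 78, 0], "rot": [0, 0, 0], "jaw": 1},
  {"travel": [2, 92, 0], "rot": [0, 0, 0], "jaw": 1},
  {"travel": [2, 106, 0], "rot": [0, 0, 0], "jaw": 1},
  {"travel": [3, 120, 0], "rot": [0, 0, 0], "jaw": 1},
  {"travel": [3, 134, 0], "rot": [0, 0, 0], "jaw": 1},
  {"travel": [3, 145, 0], "rot": [0, 0, 0], "jaw": 1},
  {"travel": [3, 155, 0], "rot": [0, 0, 0], "jaw": 1},
])

```text
t: 5.88
eef_pos: [0.5556, -0.0511, 0.1685]
orientation: [[0.028, 1.0, 0.002], [1.0, -0.028, -0.003], [-0.003, 0.002, -1.0]]
contact_force: [1.6, -2.1, 1.0]
finger_gap: 0.0001
```

step_arm([
  {"travel": [0, 6, 0], "rot": [0, 0, 0], "jaw": 1},
  {"travel": [0, 12, 0], "rot": [0, 0, 0], "jaw": 1},
  {"travel": [0, 16, 0], "rot": [0, 0, 0], "jaw": 1},
  {"travel": [0, 20, 0], "rot": [0, 0, 0], "jaw": 1},
  {"travel": [0, 20, 0], "rot": [0, 0, 0], "jaw": 1},
])

```text
t: 6.3
eef_pos: [0.5557, -0.0352, 0.1688]
orientation: [[0.032, 0.999, 0.003], [0.999, -0.032, -0.008], [-0.008, 0.004, -1.0]]
contact_force: [0.8, -14.3, -2.8]
finger_gap: 0.0002
```

step_arm([
  {"travel": [0, -12, 0], "rot": [0, 0, 0], "jaw": 1},
  {"travel": [0, -12, 35], "rot": [0, 0, 0], "jaw": 1},
  {"travel": [0, -12, 75], "rot": [0, 0, 0], "jaw": 0},
  {"travel": [-60, 100, 115], "rot": [0, 0, 0], "jaw": 0},
  {"travel": [-80, 170, 115], "rot": [0, 0, 0], "jaw": 0},
  {"travel": [-80, 170, 115], "rot": [0, 0, 0], "jaw": 0},
  {"travel": [-80, 170, 115], "rot": [0, 0, 0], "jaw": 0},
  {"travel": [-80, 170, 115], "rot": [0, 0, 0], "jaw": 0},
])

```text
t: 6.97
eef_pos: [0.4741, 0.1364, 0.2842]
orientation: [[0.032, 0.999, 0.002], [0.999, -0.032, -0.007], [-0.007, 0.003, -1.0]]
contact_force: [0.7, 1.3, -0.0]
finger_gap: 0.0722
```

Run:
```python
from h import *
s=ctrl.sense();print(s["t"],s["eef_pos"],s["finger_gap"])
t=ctrl.get_image("top");c=ctrl.get_image("scene")
cv2.imwrite("pics/top3.png",t);cv2.imwrite("pics/scene3.png",c)
cv2.imwrite("pics/t3.png",cv2.resize(t[195:275,340:430],None,fx=7,fy=7,interpolation=2))
cv2.imwrite("pics/s3.png",cv2.resize(c[255:350,205:315],None,fx=6.2,fy=6.2,interpolation=2))
```

```text
6.9667 [0.47411253 0.13639898 0.28416705] 0.07222075628718236
```

View pics/t3.png

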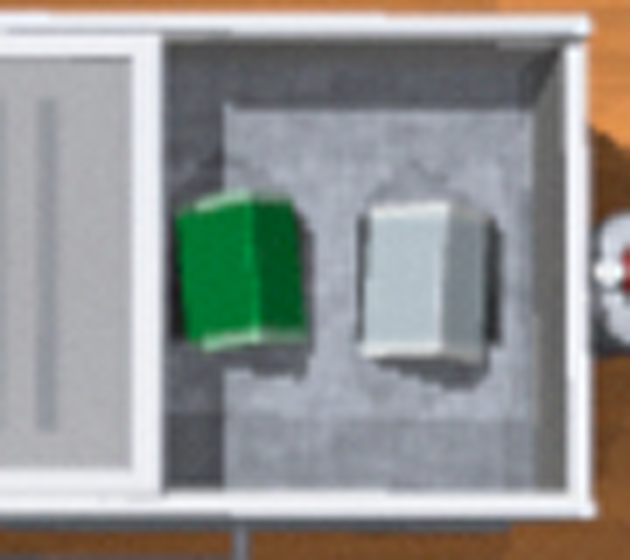

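View pics/s3.png

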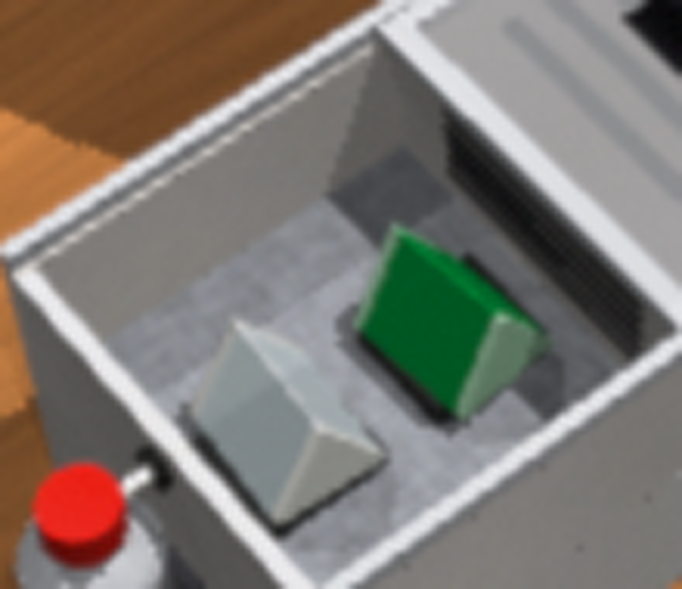

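View pics/scene3.png

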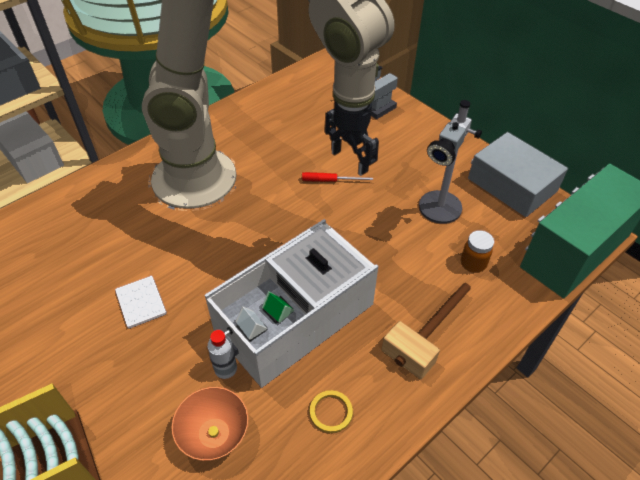

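Run:
```python
from h import *
np.set_printoptions(precision=4,suppress=True)
l,w,z0,z1=.028,.023,.092,.1318
ot=crop([(178,212),(248,190),(298,203),(203,349),(262,330),(306,341)],340,195,7)
os=crop([(398,225),(355,328),(460,420),(505,315),(548,342)],205,255,6.2)
L={"top":[(l,w,z0),(l,0,z1),(l,-w,z0),(-l,w,z0),(-l,0,z1),(-l,-w,z0)],"scene":[(-l,0,z1),(-l,-w,z0),(l,-w,z0),(l,0,z1),(l,w,z0)]}
for o in ({"top":ot,"scene":os},{"top":ot},{"scene":os}):
    p,r=fit(L,o,[.55,-.13,0]);print(p,r.ravel())
cab=np.array([.5534,-.0892]);print("plinth",cab+(Rz(-.023)@[0,-.081+.036,0])[:2])
p,r=fit(L,{"top":ot,"scene":os},[.55,-.13,0])
# draw
for n,im,(x0,y0,k,f) in(("top","top3",(340,195,7,0)),("scene","scene3",(205,255,6.2,0))):
    I=cv2.imread(f"pics/{im}.png");I=cv2.resize(I[y0:y0+90,x0:x0+100],None,fx=k,fy=k,interpolation=2)
    V=np.array([(s*l,y,z) for s in(1,-1) for y,z in((w,z0),(0,z1),(-w,z0))])@Rz(p[2]).T+[p[0],p[1],0]
    q=((proj(n,V)-[x0,y0]+.5)*k-.5).astype(int)
    for a,b in((0,1),(1,2),(2,0),(3,4),(4,5),(5,3),(0,3),(1,4),(2,5)): cv2.line(I,q[a].tolist(),q[b].tolist(),(0,0,255),1)
    cv2.imwrite(f"pics/fit_{n}.png",I)
```

```text
[ 0.5536 -0.1355  0.0821] [-0.4333 -1.749  -0.0842 -1.0469 -0.2097 -2.1359 -1.8246 -0.1981  0.1865
  0.6777  0.8722 -0.7379 -1.6771 -0.897  -1.3061 -0.8315 -0.5002 -0.3698
 -0.7716 -0.1972  0.587  -0.8466]
[ 0.5513 -0.1361  0.0818] [-0.1882 -0.9061  0.1693 -0.1775  0.0376 -1.2885 -1.5846  0.6498  0.4348
  1.5523  1.1144  0.1145]
[ 0.5559 -0.1353  0.0702] [-0.7955 -0.3933 -0.5273 -0.3987  0.0777  0.2717 -0.0882  0.5174  1.3436
 -0.0776]
plinth [ 0.5524 -0.1342]
```

View pics/fit_top.png

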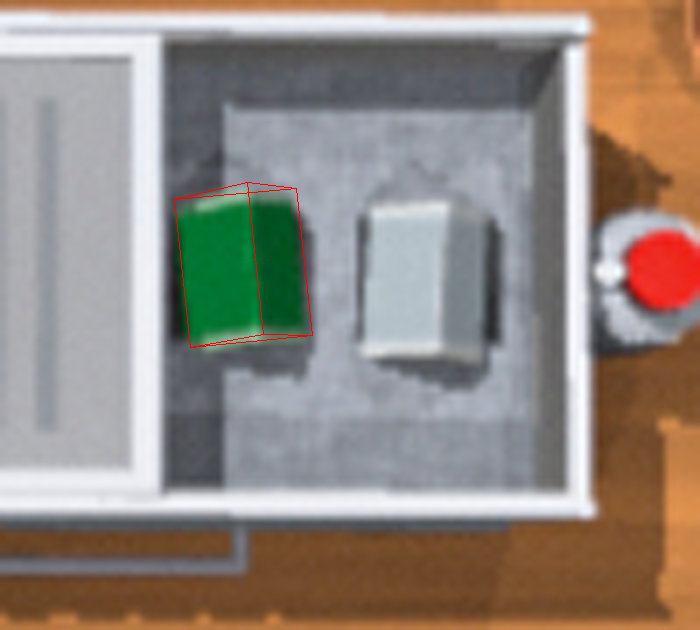

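View pics/fit_scene.png

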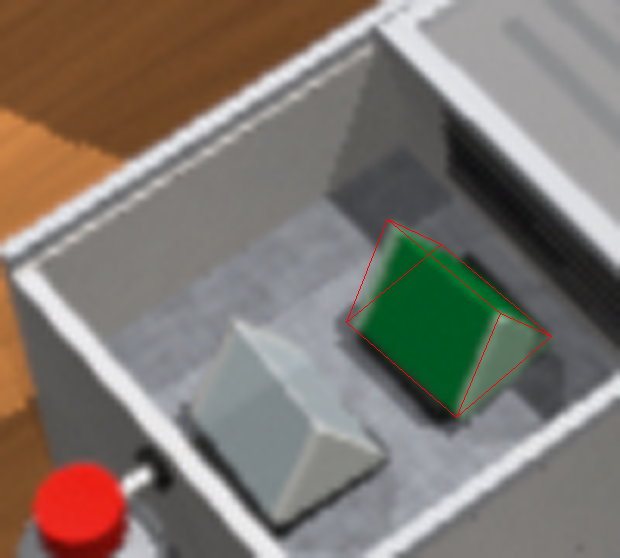

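step_arm([
  {"travel": [79, -272, -20], "rot": [0.4, 0, 6.3], "jaw": 0},
  {"travel": [79, -272, -20], "rot": [0.4, 0, 6.3], "jaw": 0},
  {"travel": [79, -272, -20], "rot": [0.4, 0, 6.3], "jaw": 0},
  {"travel": [79, -272, -20], "rot": [0.4, 0, 6.3], "jaw": 0},
  {"travel": [79, -272, -20], "rot": [0.4, 0, 6.3], "jaw": 0},
  {"travel": [79, -272, -20], "rot": [0.4, 0, 6.3], "jaw": 0},
  {"travel": [79, -272, -20], "rot": [0.4, 0, 6.3], "jaw": 0},
  {"travel": [79, -272, -60], "rot": [0.4, 0, 6.3], "jaw": 0},
  {"travel": [79, -272, -100], "rot": [0.4, 0, 6.3], "jaw": 0},
  {"travel": [79, -272, -120], "rot": [0.4, 0, 6.3], "jaw": 0},
  {"travel": [79, -272, -120], "rot": [0.4, 0, 6.3], "jaw": 0},
])

```text
t: 7.98
eef_pos: [0.5496, -0.1323, 0.1599]
orientation: [[-0.085, 0.996, -0.005], [0.996, 0.085, 0.003], [0.003, -0.005, -1.0]]
contact_force: [-0.9, 0.4, -0.1]
finger_gap: 0.0857
```

Run:
```python
from h import *
s=ctrl.sense();print(s["t"],s["eef_pos"],s["orientation"],s["finger_gap"])
c=ctrl.get_image("scene")
cv2.imwrite("pics/s4.png",cv2.resize(c[235:350,205:315],None,fx=5.2,fy=5.2,interpolation=2))
```

```text
7.9833 [ 0.54959815 -0.13230133  0.15994973] [[-0.08489212  0.99637609 -0.00529318]
 [ 0.99638505  0.08490749  0.00274925]
 [ 0.00318872 -0.00504066 -0.99998221]] 0.08567400596243947
```

View pics/s4.png

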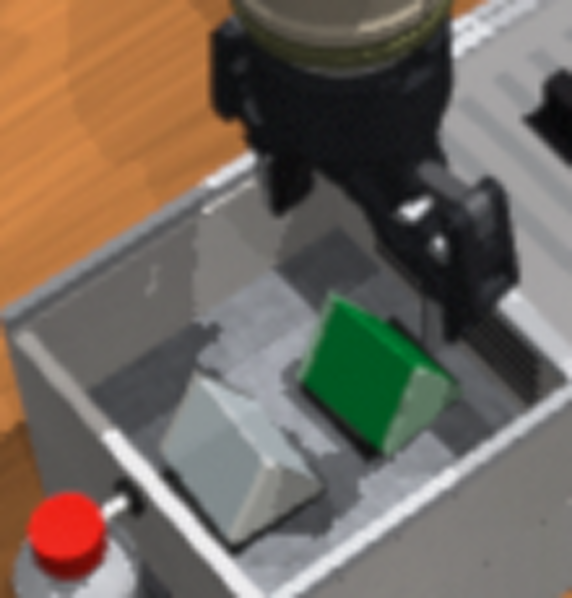

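step_arm([
  {"travel": [4, -3, 0], "rot": [-0.2, -0.3, -0.4], "jaw": 0},
  {"travel": [4, -3, -15], "rot": [-0.2, -0.3, -0.4], "jaw": 0},
  {"travel": [4, -3, -35], "rot": [-0.2, -0.3, -0.4], "jaw": 0},
  {"travel": [4, -3, -45], "rot": [-0.2, -0.3, -0.4], "jaw": 0},
  {"travel": [4, -3, -45], "rot": [-0.2, -0.3, -0.4], "jaw": 0},
  {"travel": [4, -3, -45], "rot": [-0.2, -0.3, -0.4], "jaw": 0},
])

```text
t: 8.53
eef_pos: [0.5553, -0.136, 0.1183]
orientation: [[-0.078, 0.997, 0.004], [0.997, 0.078, -0.001], [-0.002, 0.003, -1.0]]
contact_force: [-0.1, -0.2, 0.6]
finger_gap: 0.0853
```

Run:
```python
from h import *
s=ctrl.sense();print(s["t"],s["eef_pos"],s["orientation"],s["finger_gap"])
c=ctrl.get_image("scene")
cv2.imwrite("pics/s5.png",cv2.resize(c[235:350,205:315],None,fx=5.2,fy=5.2,interpolation=2))
```

```text
8.5333 [ 0.55526776 -0.13595232  0.11826993] [[-0.07767283  0.99697264  0.00353492]
 [ 0.99697748  0.07767821 -0.00141276]
 [-0.00168307  0.00341451 -0.99999275]] 0.08525460989067304
```

View pics/s5.png

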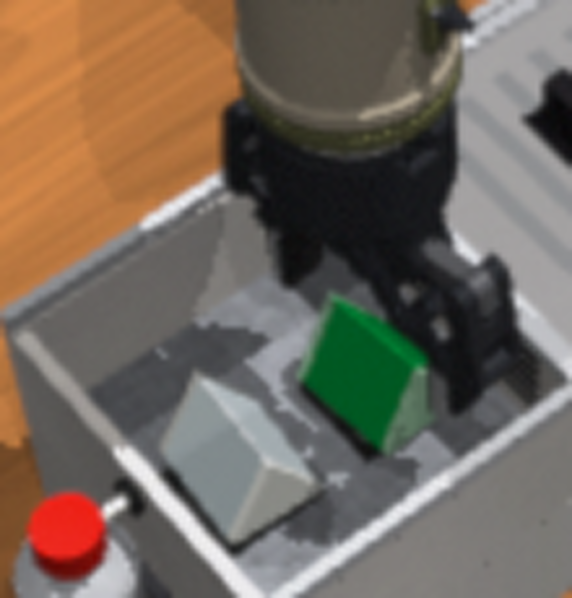

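step_arm([
  {"travel": [-1, 0, -12], "rot": [0, 0.2, 0], "jaw": 0},
  {"travel": [-1, 0, -24], "rot": [0, 0.2, 0], "jaw": 0},
  {"travel": [-1, 0, -32], "rot": [0, 0.2, 0], "jaw": 0},
  {"travel": [-1, 0, -32], "rot": [0, 0.2, 0], "jaw": 0},
])

```text
t: 8.92
eef_pos: [0.5536, -0.1356, 0.0847]
orientation: [[-0.078, 0.997, -0.002], [0.997, 0.078, -0.001], [-0.001, -0.002, -1.0]]
contact_force: [-0.1, 0.7, 0.5]
finger_gap: 0.0855
```

step_arm([
  {"travel": [0, 0, 2], "rot": [0, 0, 0], "jaw": 0.3},
  {"travel": [0, 0, 2], "rot": [0, 0, 0], "jaw": 0.32},
  {"travel": [0, 0, 2], "rot": [0, 0, 0], "jaw": 0.34},
  {"travel": [0, 0, 2], "rot": [0, 0, 0], "jaw": 0.36},
  {"travel": [0, 0, 2], "rot": [0, 0, 0], "jaw": 0.38},
  {"travel": [0, 0, 2], "rot": [0, 0, 0], "jaw": 0.4},
], squeeze=25)

```text
t: 9.42
eef_pos: [0.5537, -0.1357, 0.0869]
orientation: [[-0.078, 0.997, -0.001], [0.997, 0.078, -0.001], [-0.001, -0.001, -1.0]]
contact_force: [-0.5, -0.9, 2.2]
finger_gap: 0.0555
```

step_arm([
  {"travel": [0, 0, 0], "rot": [0, 0, 0], "jaw": 1},
  {"travel": [0, 0, 0], "rot": [0, 0, 0], "jaw": 1},
  {"travel": [0, 0, 0], "rot": [0, 0, 0], "jaw": 1},
], squeeze=45)

```text
t: 9.67
eef_pos: [0.5538, -0.1356, 0.087]
orientation: [[-0.078, 0.997, -0.001], [0.997, 0.078, -0.001], [-0.001, -0.001, -1.0]]
contact_force: [-1.5, 0.4, 2.3]
finger_gap: 0.0554
```

Run:
```python
from h import *
s=ctrl.sense();print(s["t"],s["eef_pos"],s["orientation"],s["finger_gap"],s["contact_force"])
c=ctrl.get_image("scene")
cv2.imwrite("pics/s6.png",cv2.resize(c[235:350,205:315],None,fx=5.2,fy=5.2,interpolation=2))
```

```text
9.6667 [ 0.55376577 -0.1356268   0.08703383] [[-7.79626144e-02  9.96955542e-01 -1.21560583e-03]
 [ 9.96955796e-01  7.79613129e-02 -1.08370197e-03]
 [-9.85632460e-04 -1.29639352e-03 -9.99998674e-01]] 0.05541765110568114 [-1.45724581  0.40131112  2.25371337]
```

View pics/s6.png

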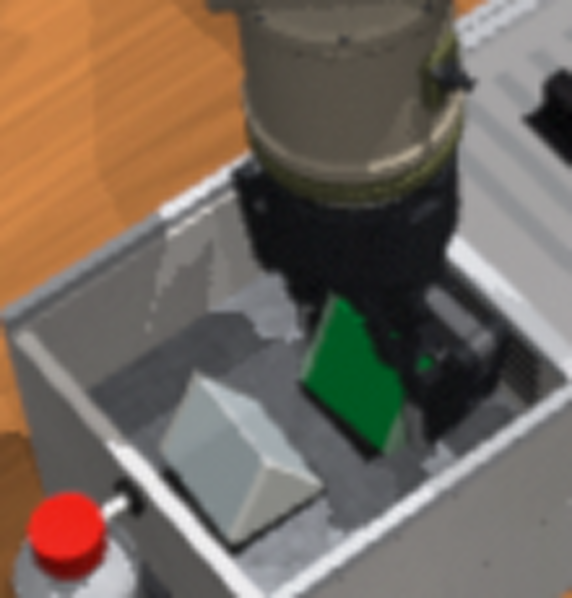

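step_arm([
  {"travel": [0, 0, 8], "rot": [0, 0, 0], "jaw": 1},
  {"travel": [0, 0, 20], "rot": [0, 0, 0], "jaw": 1},
  {"travel": [0, 0, 45], "rot": [0, 0, 0], "jaw": 1},
  {"travel": [0, 0, 75], "rot": [0, 0, 0], "jaw": 1},
  {"travel": [0, 0, 105], "rot": [0, 0, 0], "jaw": 1},
  {"travel": [0, 0, 135], "rot": [0, 0, 0], "jaw": 1},
  {"travel": [0, 0, 165], "rot": [0, 0, 0], "jaw": 1},
  {"travel": [0, 0, 165], "rot": [0, 0, 0], "jaw": 1},
  {"travel": [0, 0, 165], "rot": [0, 0, 0], "jaw": 1},
])

```text
t: 10.47
eef_pos: [0.5544, -0.1358, 0.2545]
orientation: [[-0.078, 0.997, 0.003], [0.997, 0.078, -0.001], [-0.001, 0.003, -1.0]]
contact_force: [-0.4, 0.3, -1.8]
finger_gap: 0.0554
```

Run:
```python
from h import *
s=ctrl.sense();print(s["t"],s["eef_pos"],s["orientation"],s["finger_gap"],s["contact_force"])
c=ctrl.get_image("scene")
cv2.imwrite("pics/scene7.png",c)
cv2.imwrite("pics/s7.png",cv2.resize(c[195:350,205:345],None,fx=3.8,fy=3.8,interpolation=2))
t=cv2.imread("pics/top0.png");g=cv2.imread("pics/scene0.png")
cv2.imwrite("pics/cam2.png",np.hstack([cv2.resize(t[205:250,140:185],None,fx=8.8,fy=8.8,interpolation=2),cv2.resize(g[130:175,415:460],None,fx=8.8,fy=8.8,interpolation=2)]))
```

```text
10.4667 [ 0.55444088 -0.13579762  0.25454268] [[-0.07805139  0.99694502  0.00293376]
 [ 0.99694851  0.07805478 -0.00105969]
 [-0.00128544  0.0028421  -0.99999514]] 0.05540032043017839 [-0.41007608  0.29924083 -1.76973293]
```

View pics/s7.png

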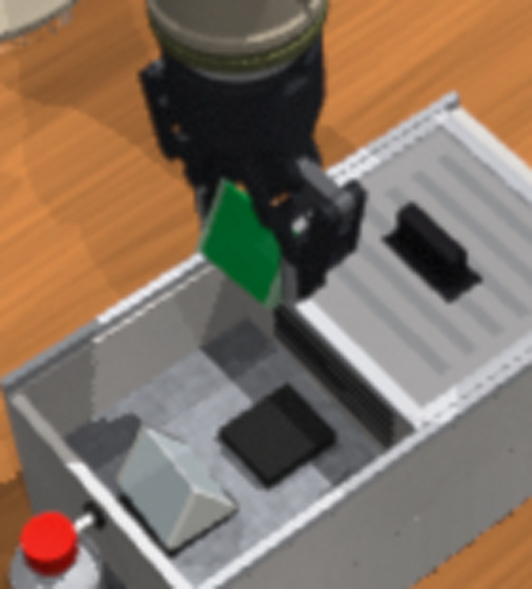

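View pics/cam2.png

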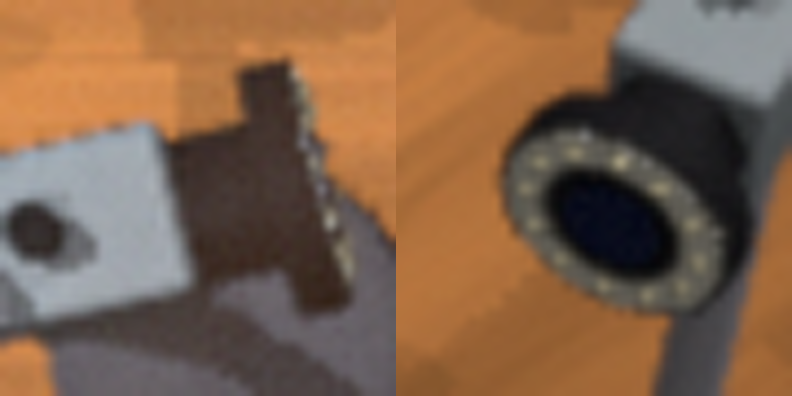

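```bash
cat > ov.py <<'E'
from h import *
def stand(p):
    x,y,a=p;R=Rz(a);t=np.deg2rad(10)
    ax=R@[np.cos(t),0,-np.sin(t)];ly=R@[0,1,0];lz=np.cross(ax,ly)
    th=np.linspace(0,2*np.pi,60)[:,None]
    L=np.array([x,y,0])+R@[.098,0,.263]
    ring=L+.034*(np.cos(th)*ly+np.sin(th)*lz)
    base=np.array([x,y,0])+.058*np.hstack([np.cos(th),np.sin(th),0*th])
    post=np.array([x,y,.348])+.010*np.hstack([np.cos(th),np.sin(th),0*th])
    ps=np.array([x,y,0])+np.array([[0,0,.0],[0,0,.348]])
    return ring,base,post,ps,ax,ly,lz,L
def ov(im,n,p,box,k,out,sh=(0,0)):
    x0,y0,x1,y1=box;I=cv2.resize(im[y0:y1,x0:x1],None,fx=k,fy=k,interpolation=2)
    for X,c in zip(stand(p)[:4],((0,0,255),(255,255,0),(0,255,255),(255,0,255))):
        q=((proj(n,X)+sh-[x0,y0]+.5)*k-.5).astype(np.int32)
        cv2.polylines(I,[q],False,c,1)
    return I
E
python3 - <<'E'
from ov import *
t=cv2.imread("pics/top0.png");g=cv2.imread("pics/scene0.png")
for i,a in enumerate((-1.308,-1.325,-1.342)):
    p=(.5411,.4359,a)
    A=ov(t,"top",p,(120,200,195,275),5.3,"");B=ov(g,"scene",p,(410,90,470,225),4.2*.7,"")
    B=cv2.resize(ov(g,"scene",p,(410,95,485,225),3.05,""),(229,397))
    A=cv2.resize(A,(397,397));
    C=cv2.resize(ov(g,"scene",p,(418,132,463,177),3.8,""),(171,171));C=cv2.copyMakeBorder(C,0,226,0,0,0)
    cv2.imwrite(f"pics/ov{i}.png",np.hstack([A,B,C]))
E
```

```text
(no output)
```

View pics/ov0.png

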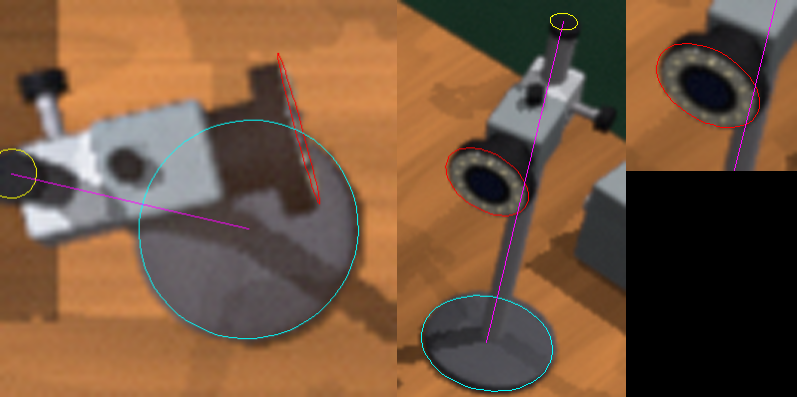

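View pics/ov2.png

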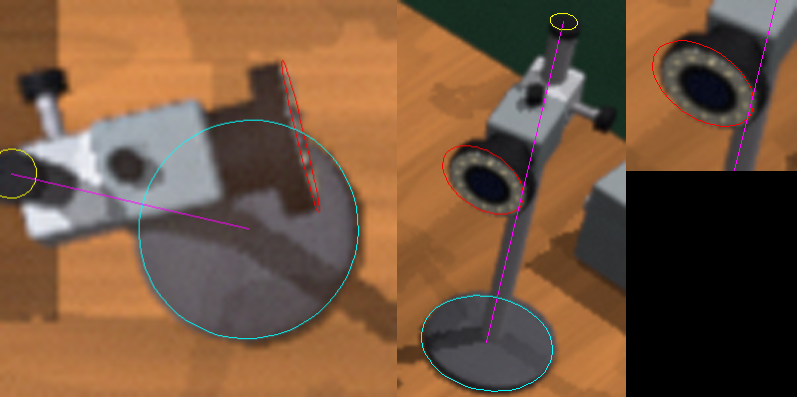

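```bash
cat > tgt.py <<'E'
from ov import *
from scipy.spatial.transform import Rotation as Ro
Rg=np.array([[-.0780,.99695,-.0012],[.99695,.0780,-.0011],[-.001,-.0013,-1.]]);u,_,v=np.linalg.svd(Rg);Rg=u@v
Tg=np.array([.55377,-.13563,.08703])
px=np.array([.99695,.078,0]);px/=np.linalg.norm(px);pz=np.array([0,0,1.]);py=np.cross(pz,px)
P=np.c_[px,py,pz];O=np.array([.55377,-.1355,.092])
Rp=Rg.T@P; Op=Rg.T@(O-Tg)   # prism in tool
def prism_of(T,R): return R@Op+T,R@Rp
def target(p,back=0.0):
    r,b,po,ps,ax,ly,lz,L=stand(p)
    F=L+(.16+back)*ax
    # prism: face_left normal n=py*c30+pz*s30 -> -ax ; px -> ±ly ; 
    n0=np.array([0,np.cos(np.pi/6),.5]);s0=np.array([0,-.5,np.cos(np.pi/6)]) # normal, up-slope in prism frame
    A=np.c_[n0,np.cross(s0,n0),s0]  # face frame cols x,y,z
    up=np.cross(-ax,-ly); 
    B=np.c_[-ax,np.cross(lz,-ax),lz]
    RP=B@A.T
    OP=F-RP@[0,.0115,.0199]
    R=RP@Rp.T; T=OP-R@Op
    return T,R,F,RP,OP
def delta(p,back=0.0):
    s=ctrl.sense();T,R,F,RP,OP=target(p,back)
    return (T-s["eef_pos"])*1e3,np.rad2deg(Ro.from_matrix(R@s["orientation"].T).as_rotvec()),T,R,F
def errs(p,s=None):
    s=s or ctrl.sense();O,R=prism_of(s["eef_pos"],s["orientation"])
    r,b,po,ps,ax,ly,lz,L=stand(p);f=O+R@[0,.0115,.0199]-L;n=R@[0,np.cos(np.pi/6),.5]
    return np.array([f@ax,f@ly,f@lz])*1e3,np.rad2deg(np.arccos(-n@ax)),np.rad2deg(np.arcsin(R[:,0]@lz)),np.rad2deg(np.arcsin(R[:,0]@ax))
E
python3 - <<'E'
from tgt import *
np.set_printoptions(precision=3,suppress=True)
for b in(0,.03):
  for q in delta((.5411,.4359,-1.325),b):print(q)
E
```

```text
[ 54.243 304.564 -37.248]
[-19.79   -3.137   9.482]
[0.608 0.169 0.216]
[[-0.229  0.97   0.082]
 [ 0.911  0.243 -0.333]
 [-0.343 -0.001 -0.939]]
[0.603 0.188 0.235]
[ 61.432 275.908 -42.458]
[-19.79   -3.137   9.482]
[0.615 0.141 0.211]
[[-0.229  0.97   0.082]
 [ 0.911  0.243 -0.333]
 [-0.343 -0.001 -0.939]]
[0.61  0.159 0.23 ]
```

step_arm([
  {"travel": [5, 25, 0], "rot": [0, 0, 0], "jaw": 1},
  {"travel": [12, 55, 0], "rot": [-2, 0, 1], "jaw": 1},
  {"travel": [19, 85, 0], "rot": [-4, -1, 2], "jaw": 1},
  {"travel": [26, 115, 0], "rot": [-7, -1, 3], "jaw": 1},
  {"travel": [33, 145, 0], "rot": [-10, -2, 5], "jaw": 1},
  {"travel": [40, 175, -5], "rot": [-13, -2, 7], "jaw": 1},
  {"travel": [47, 205, -15], "rot": [-16, -3, 8], "jaw": 1},
  {"travel": [54, 235, -25], "rot": [-18.5, -3, 9], "jaw": 1},
  {"travel": [59, 260, -35], "rot": [-19.8, -3.1, 9.5], "jaw": 1},
  {"travel": [61, 272, -42], "rot": [-19.8, -3.1, 9.5], "jaw": 1},
  {"travel": [61, 276, -42], "rot": [-19.8, -3.1, 9.5], "jaw": 1},
  {"travel": [61, 276, -42], "rot": [-19.8, -3.1, 9.5], "jaw": 1},
])

```text
t: 11.52
eef_pos: [0.614, 0.1408, 0.2099]
orientation: [[-0.23, 0.97, 0.08], [0.91, 0.244, -0.334], [-0.344, -0.005, -0.939]]
contact_force: [-0.7, -0.9, -0.9]
finger_gap: 0.0557
```

Run:
```python
from tgt import *
np.set_printoptions(precision=3,suppress=True)
s=ctrl.sense();print(s["t"],s["finger_gap"],errs((.5411,.4359,-1.325),s))
import pickle
c=ctrl.get_image("scene");t=ctrl.get_image("top");s2=ctrl.sense();print(s2["eef_pos"]-s["eef_pos"])
pickle.dump(s2,open("s8.pkl","wb"))
cv2.imwrite("pics/scene8.png",c);cv2.imwrite("pics/top8.png",t)
cv2.imwrite("pics/t8.png",cv2.resize(t[190:270,130:270],None,fx=5.7,fy=5.7,interpolation=2))
cv2.imwrite("pics/sc8.png",cv2.resize(c[90:230,310:480],None,fx=4.2,fy=4.2,interpolation=2))
```

```text
11.5167 0.055694003617734696 (array([189.53 ,  -1.053,  -0.815]), np.float64(0.05536420150818332), np.float64(-0.19777858012524316), np.float64(-0.017290698431508867))
[ 0.001 -0.003  0.002]
```

View pics/t8.png

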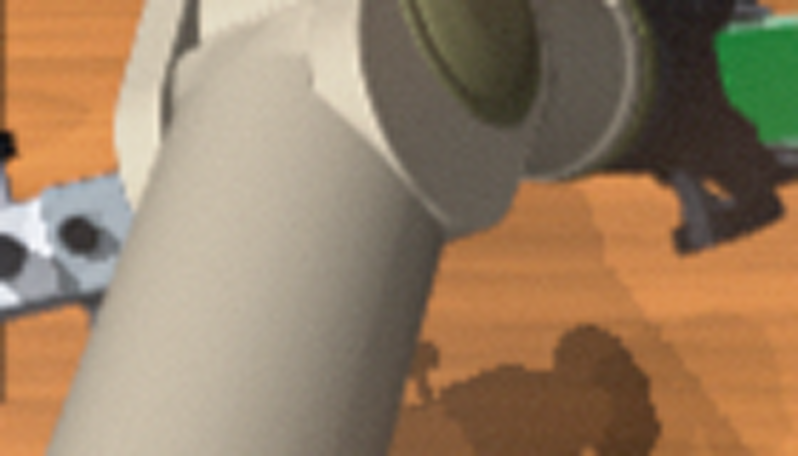

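View pics/sc8.png

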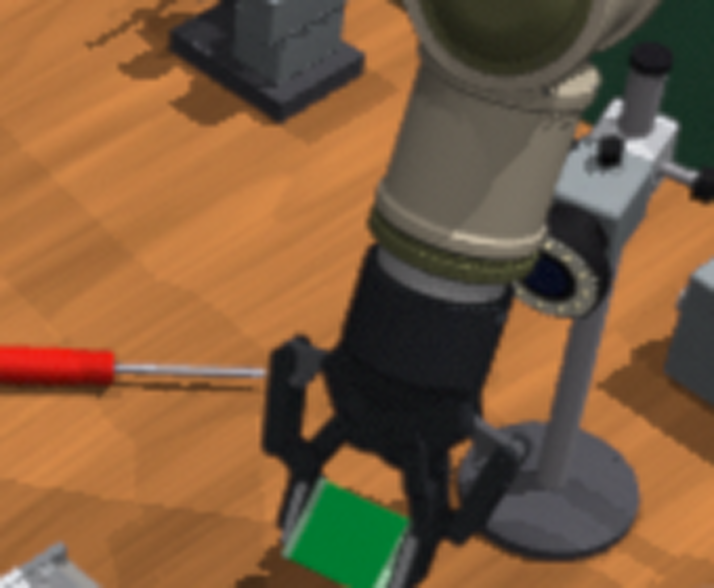

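```bash
cat > po.py <<'E'
from tgt import *
import pickle
def draw(im,n,s,box,k,sh=(0,0)):
    x0,y0,x1,y1=box;I=cv2.resize(im[y0:y1,x0:x1],None,fx=k,fy=k,interpolation=2)
    O,R=prism_of(s["eef_pos"],s["orientation"]);l,w,h=.028,.023,.0398
    V=np.array([(q*l,y,z) for q in(1,.857,-.857,-1) for y,z in((w,0),(0,h),(-w,0))])@R.T+O
    q=((proj(n,V)+sh-[x0,y0]+.5)*k-.5).astype(int)
    for a,b in((0,1),(1,2),(2,0),(9,10),(10,11),(11,9),(0,9),(1,10),(2,11),(4,5),(7,8)): cv2.line(I,q[a].tolist(),q[b].tolist(),(0,0,255),1)
    return I,proj(n,V)
E
python3 - <<'E'
from po import *
s=pickle.load(open("s8.pkl","rb"))
c=cv2.imread("pics/scene8.png");t=cv2.imread("pics/top8.png")
A,_=draw(c,"scene",s,(365,190,425,250),6.6);B,_=draw(t,"top",s,(235,170,295,230),6.6)
A0=cv2.resize(c[190:250,365:425],None,fx=6.6,fy=6.6,interpolation=2);B0=cv2.resize(t[170:230,235:295],None,fx=6.6,fy=6.6,interpolation=2)
cv2.imwrite("pics/po8.png",np.hstack([A,B]));cv2.imwrite("pics/po8r.png",np.hstack([A0,B0]))
E
```

```text
(no output)
```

View pics/po8.png

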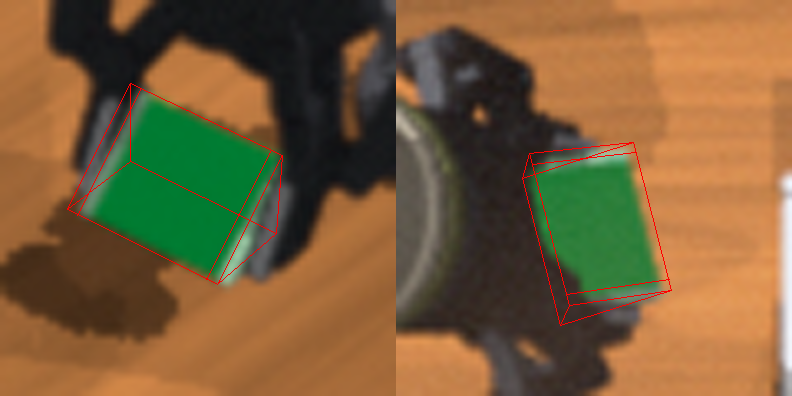

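View pics/po8r.png

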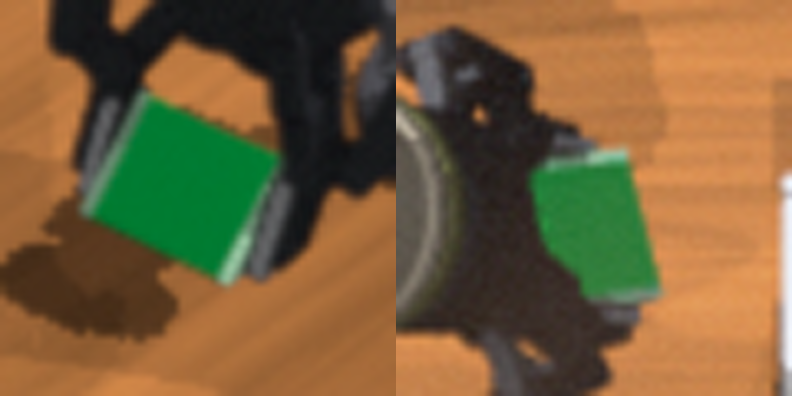

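```bash
cat > ba.py <<'E'
from po import *
np.set_printoptions(precision=4,suppress=True)
def projp(n,X,d):
    c=C[n];dR=Ro.from_rotvec(d[3:]).as_matrix()
    Y=(np.atleast_2d(X)@c["R"].T+c["t"])@dR.T+d[:3]   # rotation about camera
    p=Y@c["mtx"].T;return p[:,:2]/p[:,2:]
a,b,z=.09,.165,.156
cabL={"top":[(a,b,z),(a,-b,z),(-a,-b,z),(-a,b,z),(0,-.196,.14)],"scene":[(-a,-b,z),(a,-b,z),(a,b,z),(-a,b,z),(0,-.196,.14)]}
cabO={"top":crop([(42,57),(668,62),(670,400),(40,398),(720,233)],285,185,4.8),"scene":crop([(40,272),(205,468),(620,178),(440,18),(78,405)],195,215,3.4)}
stL=[(0,0,.005),(0,0,.348),(.098,0,.263)]
stO={"top":np.vstack([crop([(398,341),(92,268)],110,195,7),[[176.3,226.0]]]),"scene":np.vstack([crop([(148,487),(252,55)],405,90,4.2),[[439.45,154.7]]])}
s=pickle.load(open("s8.pkl","rb"))
prO={"scene":(crop([(142,92),(82,212),(230,284),(282,158)],365,190,6.6),[3,5,2,1]),"top":(crop([(628-396,150),(662-396,297)],235,170,6.6),[2,5])}
l,w,h=.028,.023,.0398
Vl=np.array([(q*l,y,zz) for q in(1,-1) for y,zz in((w,0),(0,h),(-w,0))])
def res(q,st=.0015,sr=.0015,spr=.001):
    d={"top":q[:6],"scene":q[6:12]};cab=q[12:15];sd=q[15:18];po=q[18:20]
    r=[]
    for n in d:
        r.append((projp(n,np.array(cabL[n])@Rz(cab[2]).T+[cab[0],cab[1],0],d[n])-cabO[n])/.6)
        r.append((projp(n,np.array(stL)@Rz(sd[2]).T+[sd[0],sd[1],0],d[n])-stO[n])/np.array([[1],[.6],[.5]]))
        O_,R_=prism_of(s["eef_pos"],s["orientation"])
        V=(Vl+[0,po[0],po[1]])@R_.T+O_
        o,i=prO[n];e=(projp(n,V[i],d[n])-o)/.6
        if n=="scene": i0=[3,2]; 
        r.append(e)
    r=[x.ravel() for x in r]
    return np.concatenate(r+[q[:3]/st,q[3:6]/sr,q[6:9]/st,q[9:12]/sr,po/spr])
def solve(**k):
    q0=np.r_[np.zeros(12),.553,-.089,-.023,.541,.436,-1.32,0,0]
    return least_squares(lambda q:res(q,**k),q0,x_scale=np.r_[np.full(12,.001),np.tile([.01,.01,.02],2),.001,.001])
E
python3 - <<'E'
from ba import *
for k in (dict(),dict(st=.003,sr=.003),dict(st=.002,sr=.0003),dict(st=.003,sr=.003,spr=.003)):
    r=solve(**k);q=r.x;cov=np.linalg.inv(r.jac.T@r.jac)
    print(2*r.cost,"cams",q[:12]*1e3,"\n cab",q[12:15],"stand",q[15:18],"sd",np.sqrt(np.diag(cov))[15:18],"prism off",q[18:]*1e3)
    e=errs(q[15:18],s);print(" prism err",*e)
E
```

```text
322.83720849049206 cams [-0.6909  1.255   0.9131 -1.8077 -1.2705 -0.1755  0.9067 -0.3448  2.1111
  0.7303  1.1727 -0.0654] 
 cab [ 0.5548 -0.0917 -0.0241] stand [ 0.543   0.4329 -1.3261] sd [0.0011 0.0013 0.0122] prism off [0.2871 2.8537]
 prism err [188.569   -1.9054   0.6736] 0.1099943463174568 -0.04509684611475103 0.1030232078850428
313.1111113344851 cams [-0.6996  1.1318  3.2114 -2.1705 -2.2972 -0.1271  1.0712 -0.0531  6.2498
  1.6346  1.7922 -0.1037] 
 cab [ 0.5552 -0.0935 -0.0243] stand [ 0.5433  0.4322 -1.3263] sd [0.0013 0.0015 0.0123] prism off [-0.317   2.4257]
 prism err [187.906   -2.0209   0.5567] 0.10270534571871984 -0.04647638801896645 0.09519942775108671
324.06181261403475 cams [-1.9397  3.2326  1.8437 -0.1046 -0.0735 -0.0078  2.2265 -0.9613  2.9217
  0.0446  0.07   -0.0094] 
 cab [ 0.5546 -0.0914 -0.0242] stand [ 0.5428  0.4336 -1.3267] sd [0.0011 0.0012 0.0121] prism off [0.5063 3.0401]
 prism err [189.321   -1.8148   0.8062] 0.08200785922205128 -0.05050070204191748 0.07237639241899928
298.02170429119474 cams [ 0.013   0.7411  3.908  -1.659  -0.8388 -0.341   0.2862  1.7543  5.4292
  0.9138  1.3937  0.3991] 
 cab [ 0.5538 -0.0906 -0.0242] stand [ 0.542   0.4354 -1.3267] sd [0.0014 0.0025 0.0123] prism off [-0.4174  6.9389]
 prism err [191.2598  -1.4502   1.1481] 0.08109002240182552 -0.05068446137508282 0.07133424104035668
```

```bash
sed -i 's/\[3,5,2,1\]/[4,5,2,1]/' ba.py
python3 - <<'E'
from ba import *
for k in (dict(),dict(st=.003,sr=.003),dict(st=.002,sr=.0003),dict(st=.003,sr=.003,spr=.003)):
    r=solve(**k);q=r.x;cov=np.linalg.inv(r.jac.T@r.jac)
    print(2*r.cost,"cams",q[:12]*1e3,"\n cab",q[12:15],"stand",q[15:18],"sd",np.sqrt(np.diag(cov))[15:18],"prism off",q[18:]*1e3)
    e=errs(q[15:18],s);print(" prism err",*e)
r=solve();print(r.fun[:-14].reshape(-1,2)*.6)
E
```

```text
57.045777041495846 cams [-0.4556  0.6056  1.206  -0.9295 -0.709  -0.4149  0.9888  0.4228  2.127
 -0.8283  1.4575  0.0384] 
 cab [ 0.5525 -0.0903 -0.0242] stand [ 0.5409  0.4345 -1.3267] sd [0.0011 0.0013 0.0122] prism off [0.844  0.2549]
 prism err [190.6323  -0.1254   1.0374] 0.08047345386308535 -0.05080824593287933 0.070632223664778
48.50423113763728 cams [-0.6825  0.3518  4.1533 -1.0855 -1.2126 -0.9696  0.8949  0.15    6.151
 -0.7699  2.1833 -0.5307] 
 cab [ 0.5524 -0.0917 -0.0248] stand [ 0.541   0.4345 -1.3274] sd [0.0013 0.0015 0.0123] prism off [0.4772 0.0852]
 prism err [190.64    -0.078    1.0388] 0.04824958484420059 -0.05815857200028304 0.02894645528728531
57.158252023207616 cams [-1.2883  1.6931  2.1916 -0.0552 -0.0432 -0.0267  2.7175  1.4083  3.1721
 -0.0523  0.0921  0.0109] 
 cab [ 0.5524 -0.0904 -0.0244] stand [ 0.5409  0.4349 -1.3271] sd [0.0011 0.0012 0.0121] prism off [0.9412 0.3029]
 prism err [191.0393  -0.1601   1.1092] 0.06342288116552278 -0.054386586985109016 0.05033844025103172
47.38271745009947 cams [ 0.0675  0.1519  4.4934 -0.8803 -0.4087 -0.8738  0.3737  0.6643  5.5235
 -1.2523  1.7508 -0.5739] 
 cab [ 0.552  -0.0899 -0.0248] stand [ 0.5406  0.4365 -1.3276] sd [0.0014 0.0025 0.0124] prism off [2.5554 0.4963]
 prism err [192.6265  -0.1194   1.3891] 0.044099634425187516 -0.059505371698738874 0.021308377929338315
[[-0.0333 -0.5004]
 [ 0.2129 -0.2977]
 [ 0.0975  0.624 ]
 [-0.4878 -0.1801]
 [ 0.4361  0.2342]
 [-0.1387  0.2284]
 [-0.6538  0.549 ]
 [ 0.2308 -0.4011]
 [-0.1061 -0.2647]
 [ 0.5848 -0.086 ]
 [-1.815  -0.6197]
 [ 0.505   0.6001]
 [ 1.3047 -1.0375]
 [ 0.489  -1.3589]
 [-0.3297  1.2747]
 [ 0.1411  0.3974]
 [ 0.3338  0.1031]
 [-0.5255  0.3754]
 [-0.2995 -0.8435]
 [-0.7794  0.1564]
 [-0.5429  0.5435]
 [ 1.3854  0.1768]]
```

Run:
```python
from ba import *
t=cv2.imread("pics/top0.png")
I=cv2.resize(t[205:255,120:185],None,fx=12,fy=12,interpolation=2);cv2.imwrite("pics/z.png",I)
q=solve().x;d=q[:6]
for a in(-1.31,-1.327,-1.344):
    R=Rz(a);c=np.array([.5409,.4346,0])
    out=[]
    for y in(-.02,.02):
        X=np.array([R@[x,y,.30-x*np.tan(np.pi/18)]+c for x in(-.02,.05)]);u=projp("top",X,d);out.append(np.rad2deg(np.arctan2(*(u[1]-u[0])[::-1])))
    X=np.array([R@[.098,y,.263]+c for y in(-.034,.034)]);u=projp("top",X,d);v=u[1]-u[0];out.append(np.rad2deg(np.arctan(v[0]/v[1])))
    X=np.array([R@[.05,y,.29]+c for y in(-.02,.02)]);u=projp("top",X,d);v=u[1]-u[0];out.append(np.rad2deg(np.arctan(v[0]/v[1])))
    print(a,out)
```

```text
-1.31 [np.float64(-14.187875019186013), np.float64(-13.838288610346526), np.float64(14.939750368881858), np.float64(14.775168109689027)]
-1.327 [np.float64(-13.277544193031234), np.float64(-12.929830026752342), np.float64(13.953027079875355), np.float64(13.787406861895853)]
-1.344 [np.float64(-12.367045946256962), np.float64(-12.021204996346475), np.float64(12.96681790837273), np.float64(12.800216178852851)]
```

View pics/z.png

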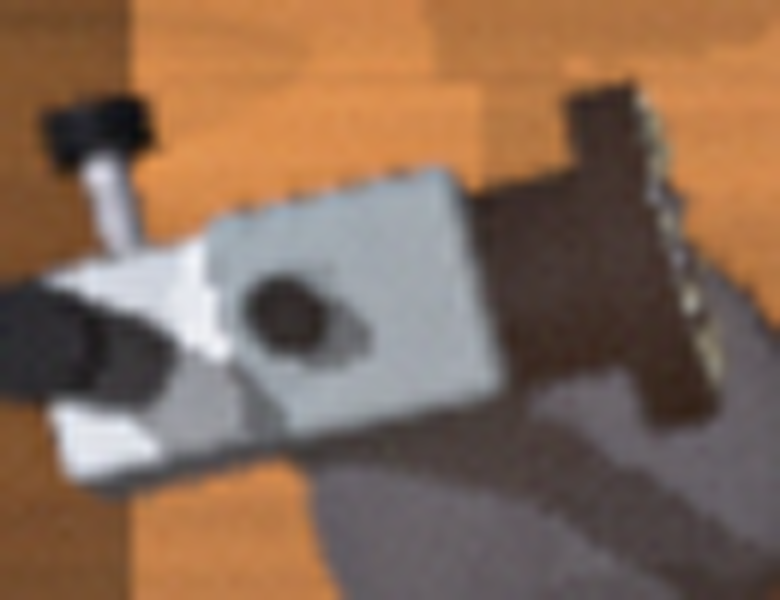

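```bash
sed -i 's/O=np.array(\[.55377,-.1355,.092\])/O=np.array([.55377,-.1355,.092])+py*.0006/' tgt.py
python3 - <<'E'
from tgt import *
np.set_printoptions(precision=2,suppress=True)
p=(.5403,.4344,-1.319)
d=delta(p);print(d[0],d[1],d[2],d[4],errs(p))
E
```

```text
[-5.57 29.38  4.49] [ 0.05 -0.05  0.5 ] [0.61 0.17 0.22] [0.6  0.19 0.24] (array([190.16,  -1.73,   0.74]), np.float64(0.5066491160596992), np.float64(0.02581428892523575), np.float64(0.5051866976921704))
```

step_arm([
  {"travel": [-1, 8, 1], "rot": [0, 0, 0.1], "jaw": 1},
  {"travel": [-3, 16, 2], "rot": [0, 0, 0.3], "jaw": 1},
  {"travel": [-4, 24, 4], "rot": [0, 0, 0.5], "jaw": 1},
  {"travel": [-5.6, 29.4, 4.5], "rot": [0, 0, 0.5], "jaw": 1},
  {"travel": [-5.6, 29.4, 4.5], "rot": [0, 0, 0.5], "jaw": 1},
  {"travel": [-5.6, 29.4, 4.5], "rot": [0, 0, 0.5], "jaw": 1},
  {"travel": [-5.6, 29.4, 4.5], "rot": [0, 0, 0.5], "jaw": 1},
])

```text
t: 12.2
eef_pos: [0.6088, 0.1674, 0.2161]
orientation: [[-0.234, 0.969, 0.083], [0.909, 0.249, -0.333], [-0.344, -0.002, -0.939]]
contact_force: [-0.9, -0.8, -0.7]
finger_gap: 0.0552
```

Run:
```python
from po import *
np.set_printoptions(precision=2,suppress=True)
p=(.5403,.4344,-1.319)
d=delta(p);print(d[0],d[1],errs(p),ctrl.sense()["joint_velocities"])
c=ctrl.get_image("scene");t=ctrl.get_image("top");s=ctrl.sense()
A,_=draw(c,"scene",s,(370,180,430,240),6.6,(1.1,.5));B,_=draw(t,"top",s,(220,165,280,225),6.6,(-1,1.1))
cv2.imwrite("pics/po9.png",np.hstack([A,B]));cv2.imwrite("pics/scene9.png",c)
```

```text
[ 0.13  0.11 -0.08] [ 0.06 -0.05 -0.  ] (array([160.04,  -0.13,   0.07]), np.float64(0.04748179130422339), np.float64(-0.06380014124555357), np.float64(0.009675049175216154)) [ 0.01  0.    0.    0.   -0.   -0.   -0.  ]
```

View pics/po9.png

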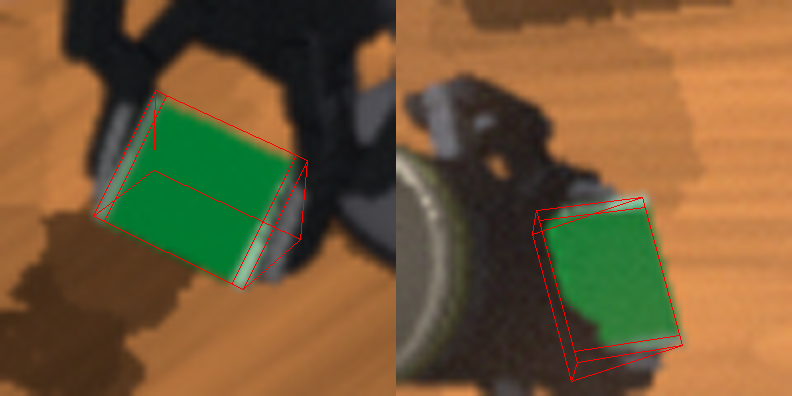

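View pics/scene9.png

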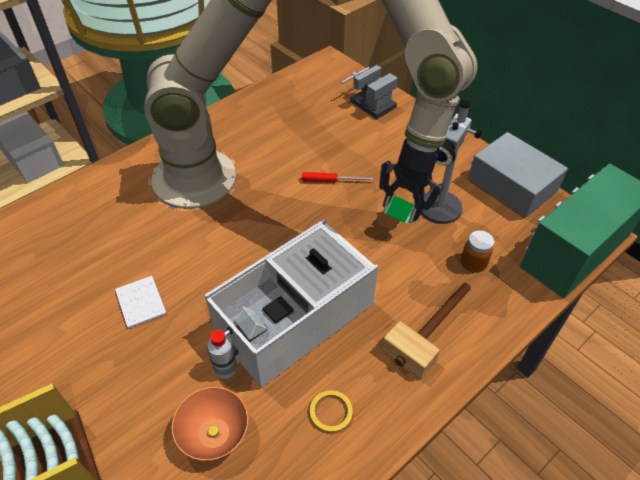

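step_arm([
  {"travel": [0.1, 0.1, -0.1], "rot": [0, 0, 0], "jaw": 1},
  {"travel": [0.1, 0.1, -0.1], "rot": [0, 0, 0], "jaw": 1},
  {"travel": [0.1, 0.1, -0.1], "rot": [0, 0, 0], "jaw": 1},
  {"travel": [0.1, 0.1, -0.1], "rot": [0, 0, 0], "jaw": 1},
  {"travel": [0.1, 0.1, -0.1], "rot": [0, 0, 0], "jaw": 1},
  {"travel": [0.1, 0.1, -0.1], "rot": [0, 0, 0], "jaw": 1},
])

```text
t: 12.8
eef_pos: [0.609, 0.1672, 0.2159]
orientation: [[-0.234, 0.969, 0.083], [0.909, 0.248, -0.334], [-0.344, -0.002, -0.939]]
contact_force: [-0.5, -0.5, -1.5]
finger_gap: 0.0554
```

Run:
```python
from tgt import *
np.set_printoptions(precision=3,suppress=True)
s=ctrl.sense();print(s["t"],errs((.5403,.4344,-1.319),s),s["finger_gap"],s["joint_velocities"])
print(ctrl.finish_job())
```

```text
12.8 (array([160.342,  -0.037,  -0.074]), np.float64(0.07088770193560809), np.float64(-0.0663148805923266), np.float64(0.0465251708654185)) 0.05535537936344424 [ 0.002 -0.001  0.    -0.     0.001  0.001 -0.   ]
the job is handed in; nothing more can be done
None
```

The job is handed in at 12.8 s, with the gripper holding the green prism still at the focus point.

- **Dusting:** With the door shut, I pressed the cap to its stop. The force reached 32 N and it stayed down for roughly half a second. Later pictures show the cap back up.
- **Door:** I pushed the handle until the door hit its end stop, about where a 152 mm opening should end, and left it open.
- **Green prism:** I gripped it on its two end faces, with a gap of 55.4 mm (the prism is 56 mm long). The lift-out was clean, and the clear prism and the other loose objects look untouched in the last picture.
- **Final pose:** By my fitted model the face is 160.3 mm from the lens, within 0.1 mm of the axis and within 0.1° of square. The prism's length is level to 0.1°, and the arm is at rest.

Three checks did not fully agree:
- **Camera calibration:** The two views disagreed by about 1 pixel (2–3 mm). I reconciled them using the prism's known position in the gripper.
- **Camera heading:** The estimates ranged from -1.31 to -1.33 rad, so the true centring error could be 2–3 mm and the squareness error about 0.5–0.7°.
- **Ridge position:** In the last overlay the ridge showed about half a pixel to one pixel (1–2 mm) below the model. I took this as edge blur and did not correct it.

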